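# Hang the ceramic bell on its sprung hook

## Task

Hang the white ceramic bell by its eye on the sprung hook of the rail, the one whose stem runs in a chrome tube. Keep hold of the bell while you ease its weight on, never faster than a few centimetres a second, and let go only once the spring carries just the bell's own weight, so that the hook neither drops, springs back nor reaches its lower stop. Leave the bell hanging still, and everything else where it stands.

Things in the scene. Friction and masses are not known exactly. Their poses are not given: they have to be found in the camera images.
- bell: White ceramic bell standing on its mouth, 0.17 to 0.51 kg (unknown). Origin: centre of the mouth, z up. Body 64 mm high; diameter 77 mm at the mouth, 57 at 20 mm height, 52 at 30, 50 at 57: grip the straight band from 30 to 57 mm. A steel eye stands fixed on the crown, its top 94 mm up; closing the fingers along the bell's y axis keeps the eye between them. It hangs upright.
- bell_eye (a point): Centre of the hole of the bell's eye, 77 mm above the mouth on the bell's axis; axes as the bell's. The eye is a ring of 5 mm wire, hole 24 mm, outside 34 mm, lying in the bell's y-z plane: its hole looks along the bell's x axis. With bell_eye 2 mm above hook_seat the hook's tip passes through the hole with 4 mm to spare up and down and 9 mm sideways.
- hook_seat (a point): Where the eye rests: low point of the upper side of the sprung hook's wire (5 mm), 235 mm up when unloaded; moves with the hook; axes as the rail's. The hook opens to its -x: tip 15 mm in front of the seat, its top 10 mm above it. Behind the seat the wire rises 12 mm over 50 mm to an upright stem 62 mm behind. An eye is threaded on from -x and rests with bell_eye 12 mm below the seat.
- sprung_hook (a joint): Dip of the sprung hook, m: 0 unloaded at its upper stop, growing downwards, lower stop 0.075. It stays up under the first 0.4 N, then dips about 13 mm per newton. Lightly damped: bobs at 2 to 3 Hz for some 2 s when disturbed. The bell's weight alone dips it 16 to 62 mm, depending on the bell.
- spring_hanger: Sprung hanger on the rail: upright chrome tube 21 mm thick, 283 to 379 mm above the mantel, its axis 24 mm in front (-x) of the board's middle; spring inside, hook's stem coming out below. It may be at any of the three places. Origin at mantel level under the board's middle, axes as the rail's.
- hook_rail: Dark oak board, 370 mm along y, 18 mm thick, 310 to 354 mm up, on two steel uprights at y +-165 mm. Origin at mantel level under its middle. Hooks on its -x side at y -110, 0, 110 mm, their seats 86 mm in front of the origin. To leave room for the gripper's back, hold the bell with the tool upright or leaning 10 to 25 degrees, away from the board. Nothing in front is over 100 mm high.
- plain_hook_a: Plain rigid hook on the rail, same J shape and height, on a small flat plate, no tube. Not to be used. Origin as the hanger's.
- plain_hook_b: The other plain rigid hook, the same.
- snow_globe: Snow globe, 70 mm wide, 79 mm high, bystander. Origin under its centre.
- dinosaur: Plastic long-necked dinosaur, 155 mm long, 82 mm high, bystander. Origin on the mantel under its belly, head to its +x.
- phone_stand: Folded-out aluminium phone stand, 75 by 70 mm foot, 135 mm high, bystander. Origin under the middle of the foot.
- candle_jar: Lidded candle jar, 66 mm wide, 72 mm high, bystander. Origin under its centre.
- matchbox: Matchbox 55 x 36 x 16 mm behind the rail, bystander. Origin under its centre.
- candlestick: Brass candlestick, 72 mm wide, 94 mm high, bystander. Origin under its centre.
There are look-alikes about, which are no part of the job. Leave any purple or red look-alike of the bell alone.

How it is judged:
By the outcome, as a careful person would: the job done as asked, in the order asked, and still so for the second after the job is handed in, with the robot touching nothing.
It also fails if it takes over 54 s, if anything falls off the work surface, if the arm or the gripper's body presses on something with over 40 N, if the wrist force passes 120 N, or if a joint passes its speed limit or range.

## Robot

A 6-joint arm with a two-finger parallel gripper is mounted at the origin on the work surface. World frame = base frame: x ahead of the robot, y to its left, z up, the work surface at z = 0. Lengths are in m, angles in degrees, forces in N, time in s.
With the tool pointing down it reaches from about 0.4 to 0.825 m from the base axis. Payload 7 kg.
Tool frame: the origin (TCP) lies midway between the tips of the shut fingers; the grasp point (between the pads) lies 19 mm behind it; z points along the fingers, x is the direction in which the jaws open and shut, and the axes are right-handed (so a half turn about z gives the same grasp; the last joint's range is limited). The gripper opens to 88 mm and grips with 3 to 60 N. Pads are 19 mm wide; open, the fingers measure 130 mm over their backs; the gripper's body (78 mm by 193 mm) begins 47 mm behind the grasp point.
Start: joints at [89.559, 20.546, 0.682, 0, -70.136, -16.507], TCP at [0.197, 0.646, 0.227] pointing down, gripper open.
Joint ranges: [-176.03, 176.03], [-82.01, 121.73], [-58.28, 71.71], [-173.87, 95.51], [-174.79, -0.11], [-173.66, 173.66]. Speed limits (degrees/s): [136.94, 136.94, 172.46, 180, 180, 180].

## Interface

Orientations are given as [roll, pitch, yaw] about the fixed x, y, z axes, in that order (R = Rz(yaw) Ry(pitch) Rx(roll)).
In Python, from plant import * gives the robot as it stands. The module is installed in compiled form; this text tells all that it offers.
- The arm moves only by the shell command python3 -m pendant 'ROWS' [OPENING]. ROWS is JSON, a list that holds one entry, the list of rows, each a list of 6 numbers: the shift along the world's x, y, z in mm, then the turn, a rotation vector about the world's x, y, z in degrees. A call has 1 to 10 rows; each row is the pose to reach, as a shift and turn from the pose commanded when the call began; what a row does not reach only later rows make up. A row lasts 1/8 s, in which the tool goes at most 62.5 mm and 10.7 degrees, less where a joint would pass 70% of its speed; a pose out of reach is approached as far as the arm can. A call with a gripper value outside its range is refused whole. OPENING is the closure, from -1 (fully open) to 1 (shut), set as the call begins (- or left out, the last holds). The fingers move at their own pace and stop on an object; the grip force is fixed at half the most. Time passes only in rows, so rows that repeat a pose let the fingers close. It gives the time, the measured TCP pose, the force and the opening at its end, in the units of the state.
- get_obs(): the state, without advancing time (a new reading comes with each control period).
- snapshot(name): name is "scene" or "side" or "wrist"; returns a dict with "pixels" (480x640x3 uint8, red, green, blue), "depth" (480x640 float32, m along the optical axis (not along the pixel's ray), 0 where there is no reading), "fx", "fy", "cx", "cy" (pixels), "pose" (4x4, takes a point from camera to world coordinates); the wrist camera has in their place "tool_from_camera" (4x4, takes a point from camera to tool coordinates, whose origin is the TCP and whose axes are the tool frame's). Camera axes: x right, y down, z forward; pixel columns grow to the right and rows downward; lengths in m; the calibration is good to about 2 mm. A picture is of the moment at which its call begins: read the wrist's pose just before it.
- close_job(): hands the job in, once; it reports no verdict.
The state is a dict: "clock": time; "joint_pos": joint angles; "qvel": joint speeds; "tau": joint torques, N m; "tool_pos": TCP position; "orientation": TCP orientation; "force": force on the tool from outside, world axes, zero at the start; "moment": the same for the moment, N m; "opening": finger opening in m.
Only numpy, scipy, OpenCV 4.12 (cv2) and the standard library are available. Lean on these libraries where they do the work, as an engineer would, in place of code of your own. Each camera call takes 0.05 s, during which the arm holds its last target. There are 200 camera calls.

## Working session

There is one attempt and no reset: what is moved stays moved. The work goes in short steps, Python scripts to look and compute and a shell command to move; the robot and the scene stay as the last step left them, time stands still between calls to the robot, and variables do not carry over. Pictures are saved under pics/ and viewed, about 8 in all and at most 12, crops included, and the job is handed in when it is done.

```bash
mkdir -p pics
cat > h.py <<'E'
import numpy as np, cv2
from plant import *
from scipy.spatial.transform import Rotation as R
def snap(n):
    o=get_obs(); s=snapshot(n)
    if n=="wrist":
        T=np.eye(4);T[:3,:3]=R.from_euler('xyz',o["orientation"],degrees=True).as_matrix();T[:3,3]=o["tool_pos"]
        s["pose"]=T@s["tool_from_camera"]
    d=s["depth"];v,u=np.mgrid[:480,:640]
    P=np.stack([(u-s["cx"])/s["fx"]*d,(v-s["cy"])/s["fy"]*d,d],-1)
    s["xyz"]=P@s["pose"][:3,:3].T+s["pose"][:3,3]; s["xyz"][d==0]=np.nan
    return s
def save(n,im): cv2.imwrite("pics/"+n+".png",im[...,::-1])
E
python3 - <<'E'
from h import *
o=get_obs();print({k:np.round(o[k],3) for k in o})
for n in("scene","side"):
    s=snap(n);save(n+"0",s["pixels"]);np.savez(n+"0.npz",**s);print(n,np.round(s["pose"],3).tolist(),s["fx"])
E
```

```text
{'clock': np.float64(0.0), 'joint_pos': array([ 8.9560e+01,  2.0589e+01,  6.3300e-01, -1.9000e-02, -7.0134e+01,
       -1.6507e+01]), 'qvel': array([-0.015,  0.028,  0.041,  0.034,  0.038,  0.021]), 'tau': array([-1.0000e-03, -5.8272e+01,  2.9305e+01,  6.9970e+00,  7.0000e-03,
       -0.0000e+00]), 'tool_pos': array([0.197, 0.645, 0.226]), 'orientation': array([-1.79992e+02, -9.10000e-02, -1.06953e+02]), 'force': array([-0.049, -0.327, -1.063]), 'moment': array([ 0.083,  0.008, -0.034]), 'opening': np.float64(0.087)}
scene [[-0.002, 0.778, -0.629, 1.379], [1.0, -0.005, -0.009, 0.002], [-0.01, -0.629, -0.778, 1.18], [0.0, 0.0, 0.0, 1.0]] 528.4074842849078
side [[0.678, -0.404, 0.613, -0.17], [-0.735, -0.372, 0.567, -0.679], [-0.001, -0.835, -0.55, 0.812], [0.0, 0.0, 0.0, 1.0]] 509.2192165233527
```

View pics/scene0.png

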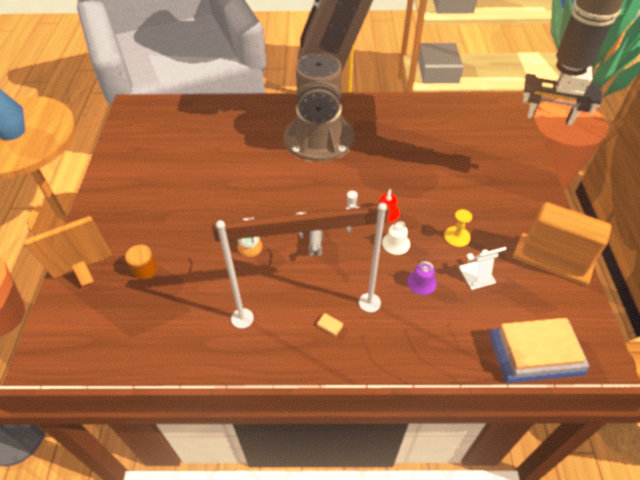

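View pics/side0.png

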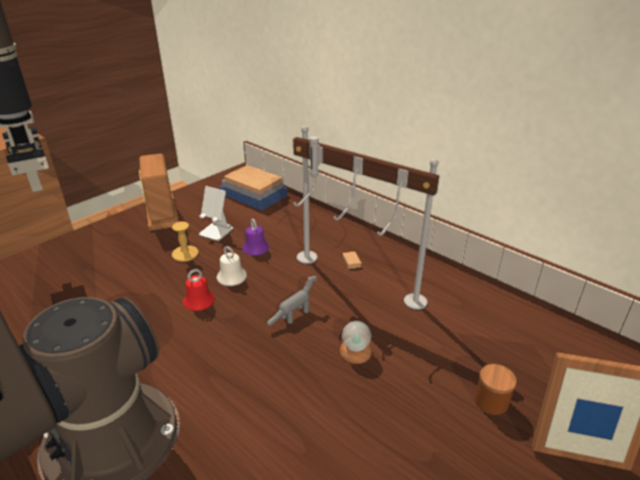

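Candidates: white bell at scene (397,240) / side (232,267); look-alikes are red at scene (389,207) and purple at scene (423,278). The hooks in the side view are the one with the chrome tube at (315,155), and plain ones at (357,170) and (402,180). I choose the white bell and the left (+y) tube hook. Next I measure them and check in a close crop.

Run:
```python
from h import *
a=dict(np.load("scene0.npz"));b=dict(np.load("side0.npz"))
def fitc(p):
    A=np.c_[2*p,np.ones(len(p))];x=np.linalg.lstsq(A,(p**2).sum(1),rcond=None)[0];return x[:2],np.sqrt(x[2]+x[:2]@x[:2])
def reg(s,u0,u1,v0,v1):
    return s["xyz"][v0:v1,u0:u1].reshape(-1,3),s["pixels"][v0:v1,u0:u1].reshape(-1,3).astype(int)
allp=[]
for n,s,w in(("scene",a,(380,415,215,258)),("side",b,(212,250,245,290))):
    p,c=reg(s,*w)
    m=(p[:,2]>.006)&(c.min(1)>90)&(c.max(1)-c.min(1)<75); q=p[m]; allp.append(q)
    print(n,len(q),np.nanmin(q,0),np.nanmax(q,0))
    for lo,hi in((.03,.057),(.006,.02),(.068,.1)):
        k=q[(q[:,2]>lo)&(q[:,2]<hi)]
        if len(k)>5: print(lo,len(k),fitc(k[:,:2]),k[:,:2].mean(0),np.linalg.eigh(np.cov(k[:,:2].T)))
# rail board points
for n,s in(("scene",a),("side",b)):
    p=s["xyz"].reshape(-1,3);c=s["pixels"].reshape(-1,3).astype(int)
    m=(p[:,2]>.315)&(p[:,2]<.36)&(p[:,0]>.4)&(p[:,0]<1.1)&(abs(p[:,1])<.5)&(c[:,0]<130)
    q=p[m]; print(n,"rail",len(q),q.min(0),q.max(0),q.mean(0))
    w,v=np.linalg.eigh(np.cov(q[:,:2].T));print(w,v[:,1]); t=(q[:,:2]-q[:,:2].mean(0))@v[:,1];print(t.min(),t.max())
    top=q[q[:,2]>.348]; print("top",len(top),top.mean(0) if len(top) else '')
    for lo,hi,name in((.36,.385,"tubetop"),(.285,.305,"tubelow"),(.2,.27,"hooks")):
        m=(p[:,2]>lo)&(p[:,2]<hi)&(p[:,0]>.4)&(p[:,0]<.9)&(abs(p[:,1])<.4); q=p[m]
        if len(q)<400: 
            for x,uv in zip(q[::max(1,len(q)//40)],np.argwhere(m)[::max(1,len(q)//40),0]): print(name,np.round(x,3),uv%640,uv//640)
c1=cv2.resize(b["pixels"][130:310,160:440],None,fx=2.8,fy=2.8,interpolation=cv2.INTER_CUBIC);save("crop1",c1)
```

```text
scene 668 [0.43295751 0.1258954  0.00607901] [0.66193518 0.24985527 0.35706444]
0.03 130 (array([0.45944446, 0.21484097]), np.float64(0.023609434600572417)) [0.47553508 0.21116894] EighResult(eigenvalues=array([6.55215647e-05, 2.21701607e-04]), eigenvectors=array([[-0.96372631,  0.26689248],
       [ 0.26689248,  0.96372631]]))
0.006 167 (array([0.45889215, 0.21478984]), np.float64(0.031709393552182455)) [0.47735644 0.21151179] EighResult(eigenvalues=array([0.00015885, 0.0004989 ]), eigenvectors=array([[-0.97518455,  0.22139352],
       [ 0.22139352,  0.97518455]]))
0.068 46 (array([0.45904081, 0.21444242]), np.float64(0.01041450381061552)) [0.45896096 0.21463523] EighResult(eigenvalues=array([6.50158088e-06, 1.04326053e-04]), eigenvectors=array([[-0.98919572, -0.14660093],
       [-0.14660093,  0.98919572]]))
side 674 [0.41760936 0.1792719  0.00600527] [0.48903089 0.24499437 0.09526041]
0.03 193 (array([0.45514054, 0.21558276]), np.float64(0.023323236595161865)) [0.44549507 0.20235839] EighResult(eigenvalues=array([4.35828086e-05, 2.33909227e-04]), eigenvectors=array([[-0.60249124, 
[... 9728 characters left out ...]
ubelow [ 0.632 -0.039  0.291] 353 185
tubelow [ 0.632 -0.039  0.286] 353 187
tubelow [ 0.65  -0.145  0.299] 397 194
tubelow [ 0.689 -0.197  0.303] 428 194
tubelow [ 0.692 -0.194  0.298] 427 195
tubelow [ 0.698 -0.2    0.298] 431 195
tubelow [ 0.692 -0.194  0.296] 427 196
tubelow [ 0.695 -0.202  0.297] 431 196
tubelow [ 0.691 -0.192  0.293] 426 197
tubelow [ 0.695 -0.2    0.294] 430 197
tubelow [ 0.648 -0.148  0.291] 397 198
tubelow [ 0.691 -0.197  0.292] 428 198
tubelow [ 0.699 -0.203  0.291] 432 198
tubelow [ 0.693 -0.192  0.287] 426 199
tubelow [ 0.698 -0.199  0.288] 430 199
tubelow [ 0.691 -0.193  0.286] 426 200
tubelow [ 0.695 -0.201  0.287] 430 200
tubelow [ 0.693 -0.2    0.285] 429 201
```

View pics/crop1.png

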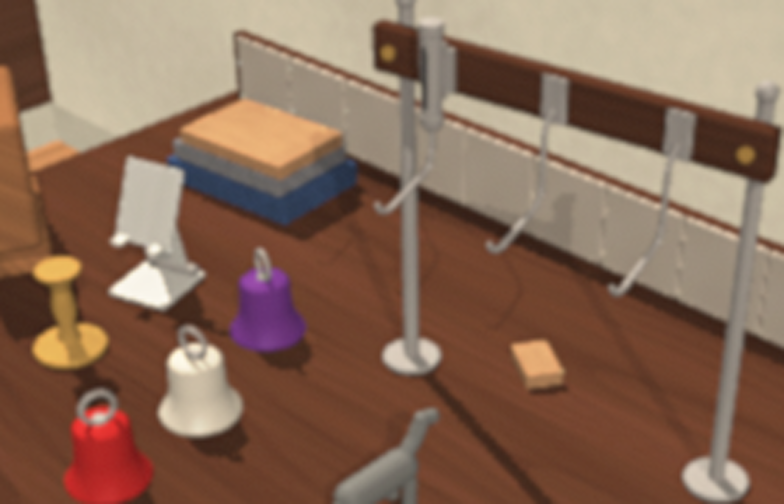

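The crop shows the white bell at crop (200,390) and the chrome tube at (432,75) with its hook at (395,205), so both choices hold. By my estimate the bell is at (0.457, 0.215) with yaw about 8.5°, the rail yaw is about 8°, and the seat is at about (0.560, 0.061, 0.235).

```bash
cat >> h.py <<'E'
def target(yaw,lean):  # tool R: jaws along -y of yaw frame, leaning back to -x
    yh=np.array([-np.sin(np.radians(yaw)),np.cos(np.radians(yaw)),0])
    return R.from_rotvec(-np.radians(lean)*yh)*R.from_euler('xyz',[180,0,yaw-90],degrees=True)
E
python3 - <<'E'
from h import *
o=get_obs();c=R.from_euler('xyz',o["orientation"],degrees=True);t=target(8.5,10)
print((t*c.inv()).as_rotvec(degrees=True)); print(t.as_matrix().round(3))
tz=t.as_matrix()[:,2]; g=np.array([.457,.2152,.057]); tcp=g+.019*tz
print("TCP at grasp",tcp,"shift mm",1e3*(tcp-o["tool_pos"]))
b=dict(np.load("side0.npz"));print("phone",b["xyz"][190:235:15,205:225:8].round(3).tolist())
s=snap("wrist");print(s["tool_from_camera"].round(3))
E
```

```text
[ -0.65345096 -10.05186472  25.3970891 ]
[[ 0.148 -0.974  0.172]
 [-0.989 -0.146  0.026]
 [ 0.    -0.174 -0.985]]
TCP at grasp [0.46026308 0.21568767 0.03828865] shift mm [ 263.59330529 -429.55416972 -187.3999085 ]
phone [[[0.571, 0.459, 0.126], [0.581, 0.434, 0.131], [0.594, 0.413, 0.133]], [[0.553, 0.443, 0.09], [0.565, 0.421, 0.093], [0.576, 0.396, 0.098]], [[0.583, 0.501, 0.002], [0.544, 0.398, 0.062], [0.588, 0.422, 0.032]]]
[[ 1.     0.001 -0.001  0.   ]
 [-0.     0.952  0.306 -0.083]
 [ 0.002 -0.306  0.952 -0.157]
 [ 0.     0.     0.     1.   ]]
```

The wrist camera would sit on the board side, so I flip the tool half a turn to put it in front.

```bash
r='[264,-430,-17,0,0,-95]'; python3 -m pendant '[[[264,-430,-17,0,0,-95],[264,-430,-17,0,0,-95],[264,-430,-17,0,0,-95],[264,-430,-17,0,0,-95],[264,-430,-17,0,0,-95],[264,-430,-17,0,0,-95],[264,-430,-17,0,0,-95],[264,-430,-17,0,0,-95],[264,-430,-17,0,0,-95],[264,-430,-17,0,0,-95]]]' -1
python3 - <<'E'
from h import *
o=get_obs();c=R.from_euler('xyz',o["orientation"],degrees=True);t=target(8.5,10)*R.from_euler('z',180,degrees=True)
print(o["clock"],o["tool_pos"],o["orientation"],o["joint_pos"],(t*c.inv()).as_rotvec(degrees=True))
E
```

```text
clock: 1.4
tool_pos: [0.461, 0.2147, 0.2094]
orientation: [-180.0, -0.0, 158.0]
force: [-1.0, 0.3, 0.0]
opening: 0.0879
1.4 [0.46101405 0.21471261 0.20939951] [-1.79984016e+02 -1.27167610e-02  1.57995044e+02] [ 4.71250499e+01  5.52541674e+00 -2.14293076e+01 -6.94123707e-03
 -6.30647412e+01 -6.91268591e+01] [  6.47704977  -8.23826747 -59.33891317]
```

```bash
python3 -m pendant '[[[0,0,0,6.5,-8.2,-59.3],[0,0,0,6.5,-8.2,-59.3],[0,0,0,6.5,-8.2,-59.3],[0,0,0,6.5,-8.2,-59.3],[0,0,0,6.5,-8.2,-59.3],[0,0,0,6.5,-8.2,-59.3],[0,0,0,6.5,-8.2,-59.3],[0,0,0,6.5,-8.2,-59.3]]]'
python3 - <<'E'
from h import *
o=get_obs();print(o["orientation"],o["joint_pos"])
s=snap("wrist");save("w1",s["pixels"])
F=[]
for i in range(4):
    snapshot("wrist");F.append(get_obs()["force"])
print(np.round(F,2))
p=s["xyz"].reshape(-1,3);c=s["pixels"].reshape(-1,3).astype(int)
near=np.hypot(p[:,0]-.457,p[:,1]-.215)<.03
e=p[near&(p[:,2]>.072)&(p[:,2]<.1)];print("eye",len(e),e.mean(0),e.min(0),e.max(0),np.linalg.eigh(np.cov(e[:,:2].T)))
k=p[near&(p[:,2]>.03)&(p[:,2]<.055)];A=np.c_[2*k[:,:2],np.ones(len(k))];x=np.linalg.lstsq(A,(k[:,:2]**2).sum(1),rcond=None)[0];print("band",len(k),x[:2],np.sqrt(x[2]+x[:2]@x[:2]))
E
```

```text
clock: 2.4
tool_pos: [0.4606, 0.2163, 0.2097]
orientation: [170.0, 0.0, 98.9]
force: [-0.6, -0.5, 0.4]
opening: 0.0875
[1.70010375e+02 7.09582702e-03 9.88988572e+01] [  52.65302256   -0.56604528  -32.24431644    8.83531605  -51.40973754
 -138.85423137]
[[ 0.46  0.61 -0.42]
 [ 0.23 -0.28  0.13]
 [-0.55  0.23  0.  ]
 [-0.57  0.71 -0.48]]
eye 344 [0.45703298 0.21601837 0.08677678] [0.45331395 0.19984555 0.07207205] [0.46176098 0.23252274 0.09338284] EighResult(eigenvalues=array([1.66063669e-06, 9.92205023e-05]), eigenvectors=array([[-0.99073472, -0.13581134],
       [-0.13581134,  0.99073472]]))
band 546 [0.45788817 0.21652249] 0.025273088208889332
```

View pics/w1.png

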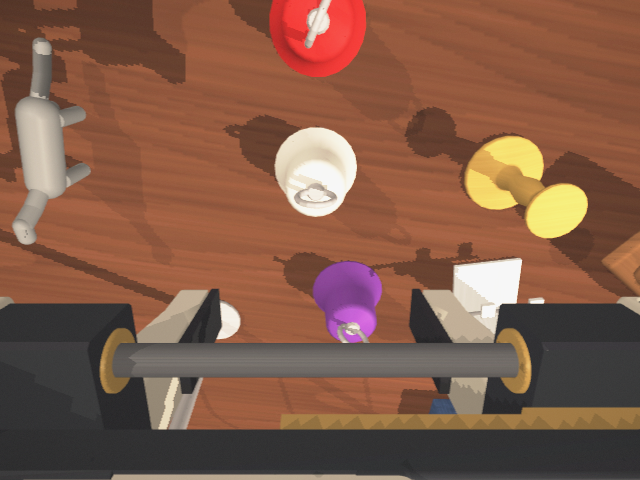

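White bell is centred at (315,170) between the fingers, red at (318,25), purple at (348,300), all clear. Bell refined to (0.4573, 0.2162), yaw 7.8°. Descending and gripping.

```bash
python3 -m pendant '[[[0,0,-45,0,0,-0.9],[0,0,-90,0,0,-0.9],[0,0,-125,0,0,-0.9],[0,0,-150,0,0,-0.9],[0,0,-165,0,0,-0.9],[0,0,-171,0,0,-0.9],[0,0,-171,0,0,-0.9],[0,0,-171,0,0,-0.9]]]' -1
python3 - <<'E'
from h import *
F=[]
for i in range(12):
    if i==0: save("w2",snapshot("wrist")["pixels"])
    else: snapshot("side")
    F.append(get_obs()["force"])
print(np.mean(F,0),np.std(F,0),get_obs()["tool_pos"])
E
python3 -m pendant '[[[0,0,0,0,0,0],[0,0,0,0,0,0],[0,0,0,0,0,0],[0,0,0,0,0,0],[0,0,0,0,0,0],[0,0,0,0,0,0]]]' 1
```

```text
clock: 3.65
tool_pos: [0.4612, 0.2161, 0.0393]
orientation: [169.9, -0.1, 97.7]
force: [0.3, -0.4, -0.3]
opening: 0.0874
[-0.06278966 -0.18073485  0.13615658] [0.43571676 0.42445683 0.59318852] [0.4607667  0.21567446 0.03856268]
clock: 5.0
tool_pos: [0.4608, 0.2158, 0.0386]
orientation: [170.0, -0.0, 97.7]
force: [0.4, 0.0, -0.7]
opening: 0.0502
```

```bash
python3 -m pendant '[[[0,0,8,0,0,0],[0,0,25,0,0,0],[0,0,50,0,0,0],[0,0,80,0,0,0],[0,0,110,0,0,0],[0,0,135,0,0,0],[0,0,152,0,0,0],[0,0,160,0,0,0],[0,0,160,0,0,0]]]'
python3 -m pendant '[[[5,-20,0,0,0,0],[14,-60,0,0,0,0],[22,-105,0,0,0,0],[29,-140,0,0,0,0],[33,-160,0,0,0,0],[33,-165,0,0,0,0],[33,-165,0,0,0,0],[33,-165,0,0,0,0]]]'
python3 - <<'E'
from h import *
F=[];im={}
for i in range(20):
    n=["wrist","side","scene"][i%3]
    s=snap(n)
    if i<3: save("n1"+n,s["pixels"]);np.savez("n1"+n+".npz",**s)
    F.append(get_obs()["force"])
print(np.mean(F,0),np.std(F,0),get_obs()["tool_pos"],get_obs()["orientation"],get_obs()["opening"])
a=cv2.imread("pics/n1wrist.png");b=cv2.resize(cv2.imread("pics/n1side.png")[100:280,210:450],(640,480),interpolation=cv2.INTER_CUBIC);c=cv2.resize(cv2.imread("pics/n1scene.png")[160:280,270:430],(640,480),interpolation=cv2.INTER_CUBIC)
cv2.imwrite("pics/n1.png",cv2.resize(np.vstack([np.hstack([a,b]),np.hstack([c,c*0])]),(800,600)))
E
```

```text
clock: 6.12
tool_pos: [0.4606, 0.2157, 0.1987]
orientation: [170.0, -0.0, 97.7]
force: [-0.7, 0.6, -3.6]
opening: 0.0501
clock: 7.12
tool_pos: [0.4936, 0.0512, 0.1983]
orientation: [170.0, -0.0, 97.7]
force: [-0.0, 0.0, -2.9]
opening: 0.0501
[-0.09265357  0.02222019 -2.64956742] [0.56068069 0.53134837 0.37197668] [0.49379043 0.0506579  0.19857853] [ 1.69996852e+02 -1.50637509e-02  9.76940570e+01] 0.04970625649524739
```

View pics/n1.png

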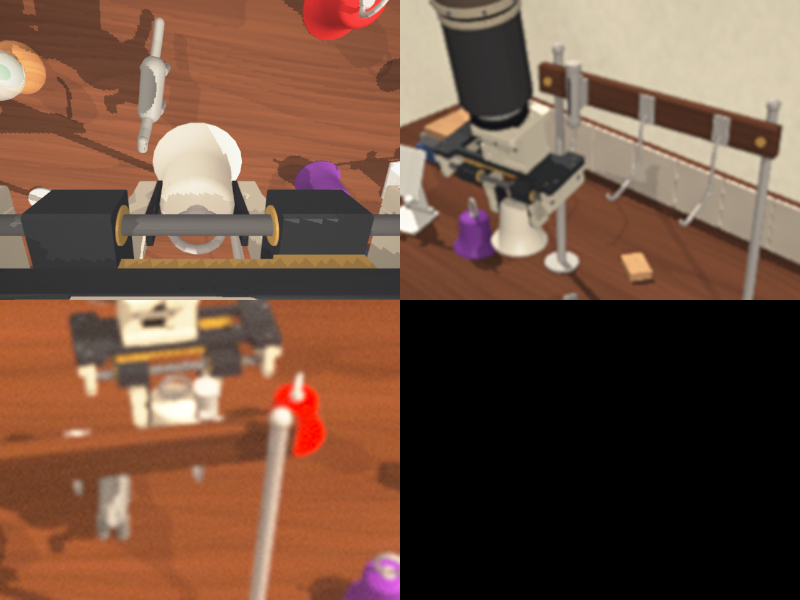

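Run:
```python
from h import *
yaw=np.radians(7.8);X=np.array([np.cos(yaw),np.sin(yaw),0]);Z=np.array([0,0,1.])
seat=np.array([.560,.061,.235])
pts=[seat-.015*X+.010*Z,seat-.008*X+.001*Z,seat,seat+.05*X+.012*Z,seat+.062*X+.03*Z,seat+.062*X+.048*Z]
pts=[p-.0025*Z for p in pts]
tiles=[]
for n,w in(("side",(270,340,150,220)),("scene",(320,390,185,255))):
    s=dict(np.load(n+"0.npz"));T=np.linalg.inv(s["pose"]);k=10
    im=cv2.resize(s["pixels"][w[2]:w[3],w[0]:w[1]],None,fx=k,fy=k,interpolation=cv2.INTER_CUBIC)[:600]
    im=cv2.resize(im,(400,int(im.shape[0]*400/im.shape[1])));f=400/(w[1]-w[0])
    im0=im.copy()
    for p in pts:
        q=T[:3,:3]@p+T[:3,3];u=s["fx"]*q[0]/q[2]+s["cx"];v=s["fy"]*q[1]/q[2]+s["cy"]
        print(n,round(float(u),1),round(float(v),1)); cv2.circle(im,(int((u+.5-w[0])*f),int((v+.5-w[2])*f)),3,(255,0,0),-1)
    tiles.append(im)
save("ov",np.hstack(tiles))
```

```text
side 295.2 203.4
side 297.2 205.6
side 299.2 204.6
side 311.7 191.8
side 314.6 183.1
side 314.5 176.3
scene 344.0 210.2
scene 344.4 214.9
scene 345.0 217.7
scene 348.8 230.6
scene 350.0 229.6
scene 350.4 224.5
```

View pics/ov.png

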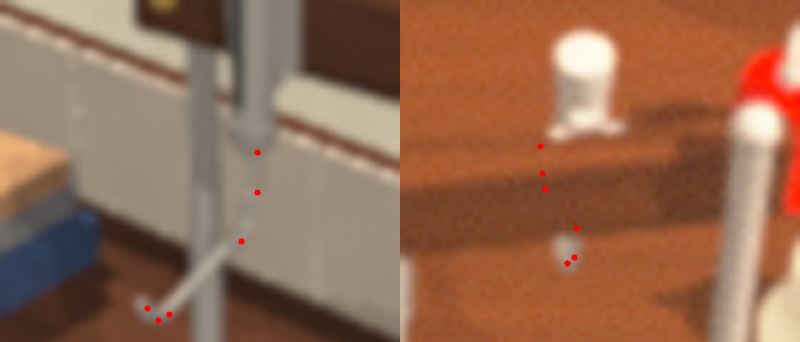

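```bash
python3 -m pendant '[[[6,1,0,0,0,0],[14,2,0,0,0,0],[22,3,0,0,0,0],[30,4,0,0,0,0],[36,5,0,0,0,0],[42,5.6,0,0,0,0],[46,6.2,0,0,0,0],[50,6.7,0,0,0,0],[54,7.3,0,0,0,0],[57,7.7,0,0,0,0]]]'
python3 -m pendant '[[[3,0.4,0,0,0,0],[6,0.8,0,0,0,0],[9,1.2,0,0,0,0],[12,1.6,0,0,0,0],[12,1.6,0,0,0,0]]]'
python3 - <<'E'
from h import *
F=[];tiles=[]
for i in range(8):
    n=["side","scene"][i%2];s=snap(n)
    if i<2:
        w=[(230,350,110,230),(290,410,170,290)][i];tiles.append(cv2.resize(s["pixels"][w[2]:w[3],w[0]:w[1]],(400,400),interpolation=cv2.INTER_CUBIC))
    F.append(get_obs()["force"])
save("th",np.hstack(tiles));print(np.mean(F,0),get_obs()["tool_pos"],get_obs()["clock"])
E
```

```text
clock: 9.38
tool_pos: [0.551, 0.0584, 0.1986]
orientation: [170.0, -0.0, 97.7]
force: [0.7, 0.7, -2.8]
opening: 0.0501
clock: 10.0
tool_pos: [0.563, 0.06, 0.1985]
orientation: [170.0, -0.0, 97.7]
force: [0.9, 0.3, -3.0]
opening: 0.0501
[ 0.00358605  0.0607136  -2.50838858] [0.56273232 0.05995291 0.19859581] 10.4
```

View pics/th.png

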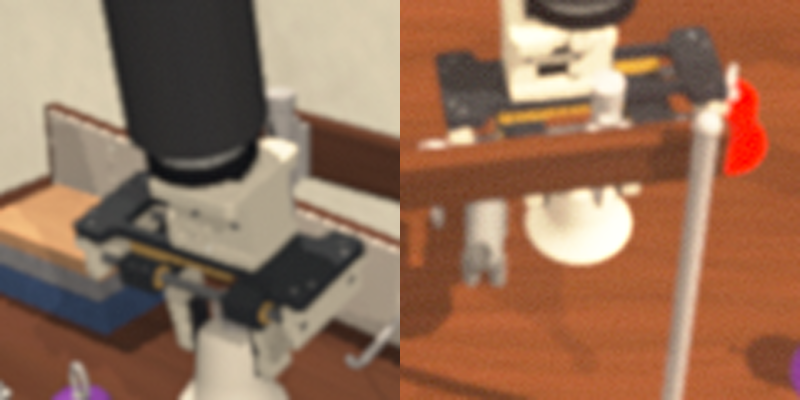

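```bash
cat > fz.py <<'E'
from h import *
import sys
F=[];
for i in range(int(sys.argv[1])):
    s=snapshot("side" if i else "wrist");F.append(get_obs()["force"])
    if i==0: save("f%d"%(1000*get_obs()["clock"]),s["pixels"])
print("mean",np.mean(F,0).round(2),"sd",np.std(F,0).round(2),get_obs()["tool_pos"],round(get_obs()["clock"],2))
E
python3 -m pendant '[[[0,0,-2,0,0,0],[0,0,-5,0,0,0],[0,0,-8,0,0,0],[0,0,-11,0,0,0],[0,0,-13,0,0,0],[0,0,-15,0,0,0],[0,0,-18,0,0,0],[0,0,-21,0,0,0],[0,0,-24,0,0,0],[0,0,-24,0,0,0]]]'; python3 fz.py 14
```

```text
clock: 11.65
tool_pos: [0.5628, 0.06, 0.1744]
orientation: [170.0, -0.0, 97.7]
force: [0.2, 0.1, -2.2]
opening: 0.0501
mean [-0.1   0.05 -1.35] sd [0.41 0.38 0.44] [0.56279079 0.05994777 0.17458216] 12.35
```

```bash
python3 -m pendant '[[[0,0,-2,0,0,0],[0,0,-4.5,0,0,0],[0,0,-7,0,0,0],[0,0,-9.5,0,0,0],[0,0,-12,0,0,0],[0,0,-14,0,0,0],[0,0,-14,0,0,0],[0,0,-14,0,0,0]]]'; python3 fz.py 30
```

```text
clock: 13.35
tool_pos: [0.5628, 0.06, 0.1607]
orientation: [170.0, -0.0, 97.7]
force: [0.3, -0.1, -0.3]
opening: 0.0501
mean [-0.09 -0.06 -0.23] sd [0.51 0.49 0.53] [0.562772   0.05995867 0.16056864] 14.85
```

```bash
python3 -m pendant '[[[0,0,-1.5,0,0,0],[0,0,-3,0,0,0],[0,0,-4,0,0,0],[0,0,-4,0,0,0],[0,0,-4,0,0,0]]]'; python3 fz.py 36; ls pics
```

```text
clock: 15.48
tool_pos: [0.5628, 0.06, 0.1566]
orientation: [170.0, -0.0, 97.7]
force: [-0.5, 0.0, -0.2]
opening: 0.0503
mean [-0.04 -0.2   0.03] sd [0.51 0.58 0.55] [0.5627649  0.05995605 0.15654412] 17.27
crop1.png
f11700.png
f13400.png
f15525.png
n1.png
n1scene.png
n1side.png
n1wrist.png
ov.png
scene0.png
side0.png
th.png
w1.png
w2.png
```

View pics/f15525.png

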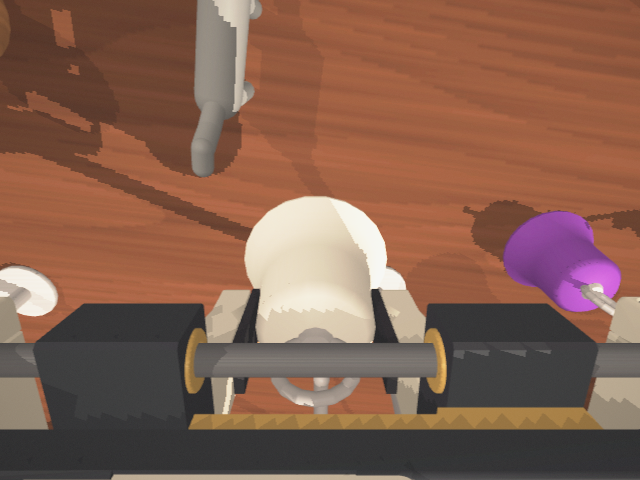

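Eye ring at (315,380) with the hook wire coming through it at (320,385). The tool carries about zero force, so I open slightly, settle, then open further.

```bash
Z='[0,0,0,0,0,0]'; python3 -m pendant '[[[0,0,0,0,0,0],[0,0,0,0,0,0],[0,0,0,0,0,0]]]' -0.2; python3 -m pendant '[[[0,0,0,0,0,0],[0,0,0,0,0,0],[0,0,0,0,0,0],[0,0,0,0,0,0]]]' -0.7
python3 - <<'E'
from h import *
z0=[]
for i in range(12):
    s=snap("side")
    if i==0: save("rel0",s["pixels"])
    p=s["xyz"].reshape(-1,3);c=s["pixels"].reshape(-1,3).astype(int)
    m=(np.hypot(p[:,0]-.5593,p[:,1]-.0603)<.045)&(p[:,2]>.09)&(p[:,2]<.165)&(c.min(1)>70)
    q=p[m];z0.append((len(q),*np.round([np.percentile(q[:,2],2),*q[q[:,2]<.14].mean(0)],4)))
save("rel1",s["pixels"])
for z in z0:print(*z)
E
```

```text
clock: 17.65
tool_pos: [0.5628, 0.06, 0.1566]
orientation: [170.0, -0.0, 97.7]
force: [0.5, -0.2, 0.2]
opening: 0.0528
clock: 18.15
tool_pos: [0.5628, 0.06, 0.1566]
orientation: [170.0, -0.0, 97.7]
force: [0.6, 0.2, -0.5]
opening: 0.0743
541 0.1179 0.542 0.0469 0.128
535 0.1183 0.5415 0.0471 0.128
539 0.1175 0.5415 0.047 0.128
543 0.1174 0.5415 0.0472 0.1281
535 0.1175 0.5419 0.0469 0.1278
537 0.1175 0.5415 0.0469 0.1279
541 0.1178 0.5415 0.0471 0.1279
536 0.1175 0.5417 0.0471 0.128
534 0.1181 0.5418 0.047 0.1281
536 0.1179 0.5413 0.0473 0.1281
536 0.1179 0.5417 0.0473 0.1278
535 0.1175 0.5415 0.0471 0.1279
```

Bell hangs still, mouth at z 0.118 as expected. Retreating straight out in front.

```bash
python3 -m pendant '[[[-2,-0.3,0,0,0,0],[-6,-0.8,0,0,0,0],[-12,-1.6,0,0,0,0],[-19,-2.6,0,0,0,0],[-27,-3.7,0,0,0,0],[-36,-4.9,0,0,0,0],[-46,-6.3,0,0,0,0],[-58,-7.9,0,0,0,0],[-72,-9.8,0,0,0,0],[-85,-11.6,0,0,0,0]]]' -0.7; python3 -m pendant '[[[-10,-2,10,0,0,0],[-25,-4,35,0,0,0],[-30,-4,70,0,0,0],[-30,-4,90,0,0,0],[-30,-4,90,0,0,0]]]'
python3 - <<'E'
from h import *
t=[]
for i in range(14):
    s=snap("side")
    p=s["xyz"].reshape(-1,3);c=s["pixels"].reshape(-1,3).astype(int)
    m=(np.hypot(p[:,0]-.5593,p[:,1]-.0603)<.045)&(p[:,2]>.09)&(p[:,2]<.165)&(c.min(1)>70)
    q=p[m];t.append((len(q),*np.round([np.percentile(q[:,2],2),*q[q[:,2]<.14].mean(0)],4)))
print(t[::4]);save("end",np.hstack([cv2.resize(s["pixels"][100:340,180:440],(400,370)),cv2.resize(snap("scene")["pixels"][160:340,220:500],(400,370))]));print(get_obs()["clock"],get_obs()["force"])
E
```

```text
clock: 20.0
tool_pos: [0.4767, 0.0482, 0.1566]
orientation: [170.0, -0.0, 97.7]
force: [0.2, 0.2, -0.8]
opening: 0.0744
clock: 20.62
tool_pos: [0.4484, 0.0449, 0.249]
orientation: [169.8, -0.1, 97.7]
force: [-0.3, -0.1, 0.1]
opening: 0.0745
[(526, np.float64(0.118), np.float64(0.5417), np.float64(0.0472), np.float64(0.128)), (535, np.float64(0.1174), np.float64(0.5415), np.float64(0.0472), np.float64(0.1281)), (530, np.float64(0.1178), np.float64(0.5415), np.float64(0.0474), np.float64(0.1279)), (527, np.float64(0.1179), np.float64(0.5415), np.float64(0.0473), np.float64(0.1278))]
21.375 [-0.86259248 -0.09592111 -0.56891284]
```

View pics/end.png

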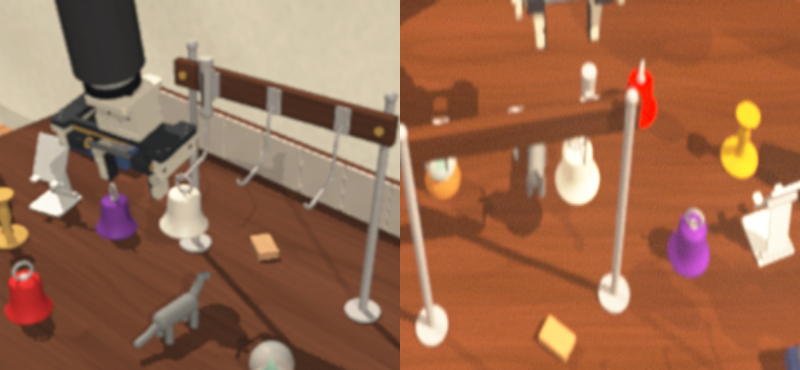

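The bell hangs on the tube hook (left picture at (185,205)), the robot is clear and the bystanders are unmoved.

```bash
python3 -c "
from plant import *
print(close_job(),get_obs()['clock'])"
```

```text
the job is handed in; nothing more can be done
the job is handed in; nothing more can be done
```

The white bell is hanging by its eye on the sprung hook with the chrome tube, and I handed the job in at about 21 s of the 54 s allowed.

- **Lowering:** I threaded the eye on from the front and lowered the bell at up to about 2.5 cm/s while still holding it. I let go once the mean vertical force on the tool was +0.03 N, down from about -2.6 N with the bell lifted free. The hook dipped about 28 mm, well short of its 75 mm lower stop.
- **Last checks:** The bell's mouth stayed at z = 0.118 m, within about 1 mm, after release and again after I backed away. In the last pictures the other things look unmoved and the gripper is clear. I judged this by eye.
- **Uncertain:** Single force readings are noisy (about 0.5 N), so the balance rests on averages and could be off by 2 mm or so of dip. I saw no bob after letting go. My first look came about 0.9 s after the fingers began to open, so a brief small one could have gone unseen.

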